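# Hold the spread circlip at its groove on a shaker spindle

### The arm

A 6-joint arm with a two-finger parallel gripper is mounted at the origin on the work surface. World frame = base frame: x ahead of the robot, y to its left, z up, the work surface at z = 0. Lengths are in m, angles in rad, forces in N, time in s.
With the tool pointing down it reaches from about 0.3 to 0.775 m from the base axis. Payload 14.6 kg.
Tool frame: the origin (TCP) lies midway between the tips of the shut fingers; the grasp point (between the pads) lies 19 mm behind it; x points along the fingers, y is the direction in which the jaws open and shut, and the axes are right-handed (so a half turn about x gives the same grasp; the last joint's range is limited). The gripper opens to 85 mm and grips with 20 to 120 N. Pads are 22 mm wide; open, the fingers measure 114 mm over their backs; the gripper's body (76 mm by 85 mm) begins 54 mm behind the grasp point. The pads swing forward as they close: fully open they stand 13 mm farther back than shut.
Start: joints at [-1.415, 0.3, 1.521, -0, 1.321, -0.067], TCP at [0.122, -0.536, 0.231] pointing down, gripper open.
Joint ranges: [-3.03, 3.03], [-0.79, 2.21], [0.23, 2.52], [-1.04, 4.18], [0, 3.07], [-2.55, 2.55]. Speed limits (rad/s): [2.22, 2.22, 2.57, 3.14, 3.14, 3.14].

### API

Orientations are given as a unit quaternion [x, y, z, w].
In Python, from bench import sensors, snapshot, bot, search_frame, pinpoint gives the robot as it stands. The module is installed in compiled form; this text tells all that it offers.
- The arm moves only by the tool step_arm, never from a script. Its argument "targets" is a list that holds one entry, the list of rows, each a list of 7 numbers: the opening, from -1 (shut) to 1 (fully open), then the shift along the tool's x, y, z as a fraction of full scale, then the turn, a rotation vector about the tool's x, y, z as a fraction of full scale. In form: [[[grip, tx, ty, tz, wx, wy, wz], ...]]. A call has exactly 10 rows; each row is the pose to reach, as a shift and turn from the pose commanded when the call began, along the tool's axes at that moment, turning the shorter way round; what a row does not reach only later rows make up. Full scale, the value 1, is 0.15 m for a shift and pi rad for a turn. A row lasts 1/10 s, in which the tool goes at most 50 mm and 8.59 degrees, less where a joint would pass 70% of its speed; a pose out of reach is approached as far as the arm can. A call with a number of a shift or a turn outside -1 to 1 is refused whole. A call with a gripper value outside its range is refused whole. The fingers move at their own pace and stop on an object; "squeeze" is the grip in N (left out, the last holds). Time passes only in rows, so rows that repeat a pose let the fingers close, or fill a call up. It gives the time, the measured TCP pose, the force and the opening at its end, in the units of the state.
- sensors.observe(): the state, without advancing time (a new reading comes with each control period).
- snapshot(name): name is "side" or "top"; returns a dict with "frame" (400x640x3 uint8, red, green, blue), "K" (3x3 intrinsics, pixels), "D" ([k1, k2, p1, p2, k3] as OpenCV has them; the pictures are not rectified), "R" (3x3) and "t" (3): a world point X has camera coordinates R X + t. Camera axes: x right, y down, z forward; pixel columns grow to the right and rows downward; lengths in m; the calibration is good to about 2 mm. A picture is of the moment at which its call begins. There is no depth.
- bot.finish_job(): hands the job in, once; it reports no verdict.
Trained networks look in the newest picture that a camera, given by its name, has taken for a name from the list of things; names that differ only in an ending like _2 or _b are one class to them, and where a whole thing is asked for, a point or a joint stands for the part that bears it (a point fixed in the world has none). Each returns a list of dicts, best first, with "score" (0 to 1); they miss things now and then, are a little off and sometimes report something else, mostly with a low value. They report only what shows in the picture. A call takes as long as a camera call. They do not tell look-alikes from the thing itself.
- search_frame(camera, target): "centre" ([column, row] in pixels, amid what is visible of it).
- pinpoint(camera, target): "centre" ([column, row] in pixels: a listed point, or the origin of a listed thing).
The state is a dict: "t": time; "joints": joint angles; "qd": joint speeds; "joint_torque": joint torques, N m; "eef_pos": TCP position; "tool_rot": TCP orientation; "ft_force": force on the tool from outside, world axes, zero at the start; "torque": the same for the moment, N m; "gripper_width": finger opening in m.
Only numpy, scipy, OpenCV 4.12 (cv2) and the standard library are available. Lean on these libraries where they do the work, as an engineer would, in place of code of your own. Each camera call takes 0.05 s, during which the arm holds its last target. There are 200 camera calls.

### The job

The orbital shaker's platform is off and the circlip has to go back on its drive spindle: take the circlip pliers, which lie across the steel tray with the circlip already on their tips, by both handles and squeeze the handles right up to their stop so that the circlip opens. Lift it over, slide the spread circlip squarely down over the spindle end without forcing it, until it lies flat on the bearing, level with the groove. Finish holding it there, pliers still in the gripper and handles still squeezed, so that its seat can be checked before it is let snap in, and leave the other things on the bench where they are.

Things in the scene. Friction and masses are not known exactly. Their poses are not given: they have to be found in the camera images.
- pliers_grip (a point): Grip point of the circlip pliers (170 mm long, dark steel, black handles, 0.17 kg, lying level across the tray's rim): midway between the two handles, half-way up them (10 mm high), 45 mm behind the rivet. x from handles to tips, y to the left handle, z up. Width over both handles here: 56 mm at rest, about 35 mm squeezed to the stop, where they are parallel. 46 mm of open tray lie below.
- jaw_l (a joint): Squeeze of the pliers: angle in rad each lever has turned about the rivet, 0 at rest, 0.22 at the built-in stop (0.24 under a hard grip). Squeezing the handles spreads the tips and the circlip on them: bore 46.4 mm at 0, 50 at 0.12, 51.5 at 0.17, 53 at 0.22. Springs resist: on each handle, 45 mm behind the rivet, 4 N at first and 12 N at the stop; let go, they open again.
- ring_centre (a point): Centre of the bore of the spread circlip, half-way through its 2 mm thickness; about 115 mm ahead of pliers_grip along x and 26 mm lower; axes as for the pliers. The circlip is a flat steel ring about 5 mm wide, open at the back, where the tips, bent straight down, stand in its two eyes, flush below; they stay in. About 66 mm across when spread.
- spindle_groove (a point): Point on the axis of the shaker's upright steel spindle, 1 mm above the flat top of the bearing (80 mm across): where the middle of the circlip's thickness comes to lie. Spindle 50 mm in diameter; the groove, 47 mm, is 3 mm high, directly above the bearing. The spindle's end stands 15 mm above this point; its top 4.5 mm taper to 45 mm. z up.
- shaker: Orbital shaker without its platform, fixed: white housing 250 x 250 mm with a flat grey deck 95 mm above the bench, spindle in its middle; counterweight and four corner pillars on the deck stay at least 20 mm below the bearing's top. Origin under its centre, on the bench.
- tray_rim (a point): Middle of the open steel instrument tray (130 mm along x, 210 mm along y, walls 4 mm, fixed) at the height of its rim, 45 mm above the bench. The pliers lie across its middle, within 20 mm and 0.15 rad, with the circlip hanging outside its +x wall.
- bottle: Reagent bottle with blue cap, 68 mm across, 150 mm high, origin under its centre. A bystander.
- tube_rack: Orange tube rack, 75 x 200 mm, 92 mm high with its tubes, origin under its centre. A bystander.
- grease_pot: White pot of grease, 52 mm across, 40 mm high, origin under its centre. A bystander.
- screwdriver: Screwdriver, 200 mm long, lying on the bench. A bystander.
Not all that is in view belongs to the job. Leave any green look-alike of the part that bears pliers_grip alone.

How it is judged:
By the outcome, as a careful person would: the job done as asked, in the order asked, and still so for the second after the job is handed in, while the arm keeps its last pose, push and grip.
It also fails if it takes over 42 s, if anything falls off the work surface, if the arm or the gripper's body presses on something with over 40 N, if the wrist force passes 120 N, or if a joint passes its speed limit or range.

## Working session

There is one attempt and no reset: what is moved stays moved. The work goes in short steps, Python scripts to look and compute and a tool call to move; the robot and the scene stay as the last step left them, time stands still between calls to the robot, and variables do not carry over. Pictures are saved under pics/ and viewed, about 8 in all and at most 12, crops included, and the job is handed in when it is done.

Besides the shell and the picture viewer there is one more tool, called as name(argument=value, ...), one argument or row to a line, values as JSON. step_arm: Moves the arm, as the interface text tells. Its arguments: {"type":"object","properties":{"targets":{"type":"array"},"squeeze":{"type":"number"}},"required":["targets"]}

```bash
mkdir -p pics; cat > h.py <<'E'
import numpy as np, cv2
from scipy.optimize import least_squares
from scipy.spatial.transform import Rotation as Rn
from bench import sensors, snapshot, bot, search_frame, pinpoint
def proj(s,X):
    return cv2.projectPoints(np.array(X,float).reshape(-1,3),cv2.Rodrigues(s['R'])[0],s['t'],s['K'],np.array(s['D'],float))[0].reshape(-1,2)
def tri(views):  # [(snap,px)]
    f=lambda X:np.concatenate([(proj(s,X)[0]-p) for s,p in views])
    r=least_squares(f,[0.5,0,0.1]); return r.x,np.abs(r.fun).max()
def plane(s,px,z):
    u=cv2.undistortPoints(np.array(px,float).reshape(1,1,2),s['K'],np.array(s['D'],float)).ravel()
    d=s['R'].T@np.array([u[0],u[1],1]);c=-s['R'].T@s['t']
    return c+d*(z-c[2])/d[2]
def save(s,n,box=None,sc=1):
    im=s['frame'][:,:,::-1]
    if box: im=im[box[1]:box[3],box[0]:box[2]]
    cv2.imwrite('pics/'+n,cv2.resize(im,None,fx=sc,fy=sc,interpolation=cv2.INTER_CUBIC))
E
python3 - <<'E'
from h import *
S={c:snapshot(c) for c in('side','top')}
print(sensors.observe())
for c in S:
    print(c,-S[c]['R'].T@S[c]['t'],S[c]['K'][0,0]); save(S[c],c+'0.png',None,1.25)
names=['pliers_grip','ring_centre','spindle_groove','tray_rim','shaker','bottle','tube_rack','grease_pot','screwdriver']
for n in names:
    P={c:pinpoint(c,n) for c in S}
    for c in P: print(n,c,[(np.round(d['centre'],1).tolist(),round(d['score'],2)) for d in P[c]])
    if P['side'] and P['top']:
        for a in P['side'][:2]:
            for b in P['top'][:2]:
                x,r=tri([(S['side'],a['centre']),(S['top'],b['centre'])]); print('   ',x.round(4),round(r,1))
E
```

```text
{'t': 0.1, 'joints': array([-1.41462328e+00,  3.00419441e-01,  1.52155603e+00, -9.18603269e-06,
        1.32069780e+00, -6.66192749e-02]), 'qd': array([-4.91781030e-04, -1.89641938e-03, -1.21804594e-03, -2.74606493e-03,
       -1.62055904e-03, -9.02872400e-05]), 'joint_torque': array([ 3.33289201e-03, -5.44374919e+01, -3.62368762e+01,  3.59092587e-05,
        3.06965507e-03, -1.37316232e-05]), 'eef_pos': array([ 0.12147441, -0.53618856,  0.23076025]), 'tool_rot': array([-0.7027036 , -0.07898849,  0.70274409, -0.07822543]), 'ft_force': array([ 0.37732452, -0.39313882, -0.16147629]), 'torque': array([ 0.03274963, -0.00857271, -0.03156351]), 'gripper_width': 0.08530810132871355}
side [ 0.45486486 -1.35274184  0.87952302] 519.3768413154245
top [ 0.35765014 -0.00687789  1.33058658] 381.6693865707338
pliers_grip side [([297.2, 182.7], 0.88), ([359.1, 180.1], 0.62)]
pliers_grip top [([237.4, 141.9], 0.64), ([258.0, 203.0], 0.57)]
    [0.6473 0.2922 0.0459] 30.6
    [0.5361 0.2117 0.0639] 0.7
    [0.7637 0.3023 0.0197] 0.1
    [0.6469 0.2187 0.0407] 30.1
ring_centre side [([330.7, 192.9], 0.
[... 455 characters left out ...]
 [ 0.5667 -0.2281  0.2618] 11.3
    [ 0.5332 -0.3723  0.338 ] 22.9
tray_rim side [([302.9, 184.8], 0.73)]
tray_rim top [([257.7, 197.8], 0.87)]
    [0.5556 0.2153 0.0533] 0.6
shaker side [([310.4, 280.6], 0.66)]
shaker top [([387.8, 207.4], 0.69)]
    [ 0.5427 -0.2345 -0.0044] 1.2
bottle side []
bottle top [([320.7, 140.0], 0.72), ([399.7, 196.9], 0.52)]
tube_rack side [([294.4, 160.6], 0.97)]
tube_rack top [([176.6, 205.6], 0.85)]
    [0.5357 0.5071 0.0077] 0.7
grease_pot side [([246.2, 233.2], 0.67), ([381.6, 229.5], 0.21)]
grease_pot top [([318.2, 256.7], 0.45)]
    [ 0.3646  0.0079 -0.0005] 0.2
    [ 0.6077  0.0115 -0.0426] 67.6
screwdriver side []
screwdriver top [([462.9, 216.8], 0.6)]
```

View pics/side0.png

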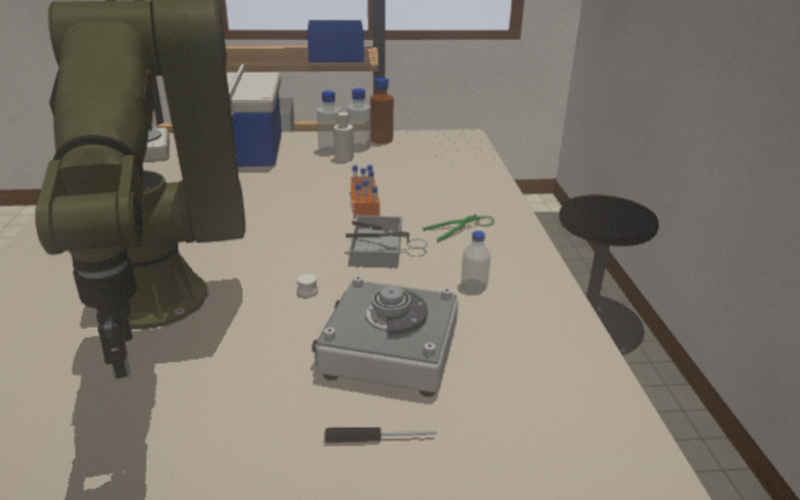

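View pics/top0.png

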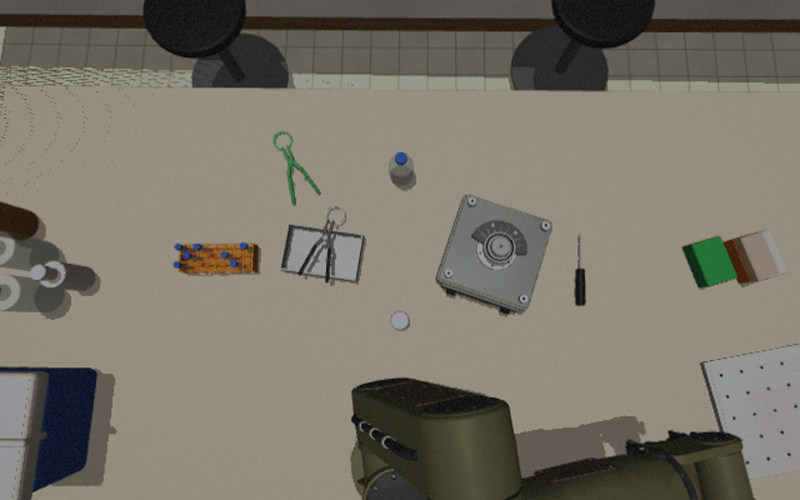

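The side view has the dark pliers on the tray at about (303,190) in the 640-pixel frame. In the top view they are at (258,203), with the ring at (269,171). A second, green pair lies at top (237,142) and side (359,180). The dark pair on the tray fits the description. I'll check that in a crop and refine the pose.

```bash
python3 - <<'E'
from h import *
acc={}
for k in range(4):
    S={c:snapshot(c) for c in('side','top')}
    for n,near in [('pliers_grip',[.536,.212,.05]),('ring_centre',[.65,.18,.024]),('spindle_groove',[.552,-.25,.14]),('tray_rim',[.555,.215,.045]),('bottle',[.66,.03,0]),('shaker',[.55,-.24,0])]:
        v={}
        for c in S:
            q=proj(S[c],near)[0]
            L=[d for d in pinpoint(c,n) if np.hypot(*(np.array(d['centre'])-q))<14]
            if L: v[c]=np.array(L[0]['centre']); acc.setdefault((n,c),[]).append(v[c])
        if len(v)==2: print(k,n,tri([(S[c],v[c]) for c in v])[0].round(4))
for n,z in [('pliers_grip',.05),('ring_centre',.024),('tray_rim',.045)]:
    for c in S:
        if (n,c) in acc: m=np.median(acc[n,c],0); print(n,c,m.round(1),plane(S[c],m,z).round(4))
for c in S:
  if ('spindle_groove',c) in acc: print('sp',c,np.median(acc['spindle_groove',c],0),plane(S[c],np.median(acc['spindle_groove',c],0),.13))
o=sensors.observe(); print(Rn.from_quat(o['tool_rot']).as_matrix().round(3))
a=cv2.resize(S['top']['frame'][150:240,215:305,::-1],None,fx=5,fy=5,interpolation=cv2.INTER_CUBIC)[:, :400]
b=cv2.resize(S['side']['frame'][165:255,270:350,::-1],None,fx=5,fy=5,interpolation=cv2.INTER_CUBIC)
cv2.imwrite('pics/crop1.png',np.hstack([a,b]))
E
```

```text
0 pliers_grip [0.5445 0.2228 0.0501]
0 spindle_groove [ 0.5527 -0.2526  0.1476]
0 shaker [ 0.5492 -0.2414 -0.0045]
1 ring_centre [0.6533 0.1782 0.0367]
1 spindle_groove [ 0.5471 -0.2457  0.144 ]
1 tray_rim [0.5448 0.2086 0.0578]
1 shaker [ 0.5464 -0.2419  0.0026]
2 pliers_grip [0.5438 0.213  0.0596]
2 ring_centre [0.6451 0.1821 0.045 ]
2 spindle_groove [ 0.5578 -0.2508  0.1509]
2 tray_rim [0.5447 0.2137 0.0495]
2 shaker [ 0.5486 -0.2396 -0.0024]
3 pliers_grip [0.5449 0.219  0.0583]
3 spindle_groove [ 0.5526 -0.2455  0.1474]
3 tray_rim [0.5454 0.2191 0.0577]
3 shaker [ 0.5489 -0.2373 -0.0093]
pliers_grip side [298.4 183.7] [0.539 0.23  0.05 ]
pliers_grip top [257.  199.8] [0.5511 0.2179 0.05  ]
ring_centre side [331.2 192.1] [0.6508 0.2101 0.024 ]
ring_centre top [269.6 171.8] [0.6554 0.1827 0.024 ]
tray_rim side [298.1 184.6] [0.538  0.2326 0.045 ]
tray_rim top [258.2 198.5] [0.5566 0.215  0.045 ]
sp side [313.3 236.6] [ 0.55302129 -0.22225935  0.13      ]
sp top [400.35 195.55] [ 0.55864282 -0.25203285  0.13      ]
[[ 0.     0.221 -0.975]
 [-0.    -0.975 -0.221]
 [-1.     0.    -0.   ]]
```

View pics/crop1.png

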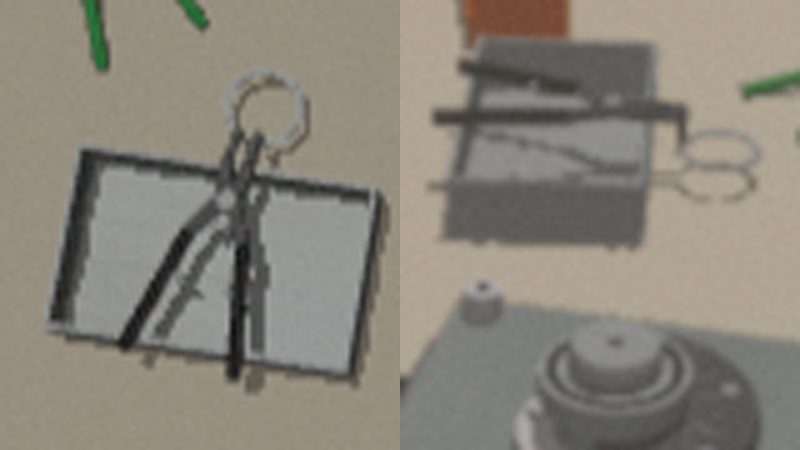

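The crop confirms it: the dark pliers lie across the tray, with the ring outside the far wall (top ring centre about (268,172)). The green look-alike is off the tray. Next I'll fit the handle lines.

```bash
python3 - <<'E'
from h import *
s=snapshot('top'); im=s['frame'].astype(int)
ub=cv2.undistortPoints
x0,y0=228,190
g=im[y0:228,x0:270].max(2)
m=(g<62).astype(np.uint8)
for r in m: print(''.join('#' if v else '.' for v in r))
print(np.percentile(g,[1,5,10,20,50]))
# bench-plane references
for name,px in [('ring hand top',(268.4,172.0))]: print(name,plane(s,px,.024).round(4))
E
```

```text
..##......................................
..##......................................
.###...............................#......
.###......................................
.##.......................................
.###......................................
.##....................###..........#.....
###....................##...........#.....
###...................###...........#.....
###..................###..........###.....
###..................###..........###.....
##..................###...........###.....
##..................###...........###.....
##.................###............###.....
##.................##.............##......
#.................###.............##......
##...............###..............##......
#................###.............###......
#...............###...............##......
#...............###...............##......
...............###...............###......
...............##................###......
..............###................###......
..............##.................###......
.............###.................###......
............###..................###......
............###..................###......
...........###...................##.......
..........####...................###......
...........##....................###......
.................................###......
................................####......
.................................###......
.................................##.......
.................................##.......
.................................#........
..........................................
..........................................
[ 31.  40.  52.  81. 146.]
ring hand top [0.6544 0.1867 0.024 ]
```

```bash
python3 - <<'E'
from h import *
s=snapshot('top'); z=.054
L=[plane(s,p,z)[:2] for p in [(252,197),(239.5,218.5)]]; R=[plane(s,p,z)[:2] for p in [(263.1,199.5),(261.9,221.5)]]
print(np.round(L+R,4))
uL=L[0]-L[1];uL/=np.hypot(*uL);uR=R[0]-R[1];uR/=np.hypot(*uR)
aL,aR=np.arctan2(uL[1],uL[0]),np.arctan2(uR[1],uR[0]);psi=(aL+aR)/2;print('ang',aL,aR,psi)
ax=np.array([np.cos(psi),np.sin(psi)]);n=np.array([-ax[1],ax[0]])
for t in np.arange(.50,.60,.01):
    # points at axial coordinate t*: choose point with p.ax = c
    c=ax@np.array([t,.215]); pl=L[0]+uL*((c-ax@L[0])/(uL@ax)); pr=R[0]+uR*((c-ax@R[0])/(uR@ax))
    print(((pl+pr)/2).round(4),round(n@(pl-pr),4))
for z in(.0,.03,.045,.05):print(z,plane(s,(257,199.8),z).round(4))
o=plane(s,(268.4,172),.024)[:2]; print('grip from ring',o-ax*.115)
# tool orientation: x down, z = -pliers x as at start (tool z ~ -radial)
r=sensors.observe();R0=Rn.from_quat(r['tool_rot']).as_matrix()
zt=-ax;Rt=np.column_stack([[0,0,-1],np.cross([zt[0],zt[1],0],[0,0,-1]),[zt[0],zt[1],0]])
print(Rn.from_matrix(R0.T@Rt).as_rotvec())
E
```

```text
[[0.5601 0.2347]
 [0.4864 0.2736]
 [0.552  0.1967]
 [0.4773 0.1978]]
ang -0.4849838110732086 -0.014698312665547178 -0.24984106186937788
[0.5036 0.2289] 0.0648
[0.5129 0.2265] 0.0601
[0.5223 0.2241] 0.0555
[0.5317 0.2217] 0.0509
[0.5411 0.2193] 0.0462
[0.5505 0.2169] 0.0416
[0.5599 0.2145] 0.0369
[0.5693 0.2121] 0.0323
[0.5787 0.2098] 0.0276
[0.588  0.2074] 0.023
0.0 [0.5588 0.2268 0.    ]
0.03 [0.5543 0.2216 0.03  ]
0.045 [0.552  0.2189 0.045 ]
0.05 [0.5513 0.2181 0.05  ]
grip from ring [0.54298268 0.21510851]
[ 4.72627851e-01  3.02866880e-05 -4.04793476e-06]
```

```bash
cat > plan.py <<'E'
import numpy as np
from scipy.spatial.transform import Rotation as Rn
def Rt(az,tilt=0): # tool z at azimuth az (=pliers x), tool x down
    z=np.array([np.cos(az),np.sin(az),0]);x=np.array([0,0,-1.]);return np.column_stack([x,np.cross(z,x),z])
def row(p0,R0,p1,R1):
    return np.r_[R0.T@(np.array(p1)-p0)/.15, Rn.from_matrix(R0.T@R1).as_rotvec()/np.pi].round(4)
E
python3 - <<'E'
from plan import *
from bench import sensors
o=sensors.observe();p=o['eef_pos'];az0=np.arctan2(-.221,-.975);az1=-.255
end=np.array([.542,.218,.2]);
P=[p];N=5
azs=np.interp(np.arange(N+1),[0,N],[az0,az1])
for k in range(N):
    a=p+(end-p)*k/N;b=p+(end-p)*(k+1)/N
    print(row(a,Rt(azs[k]),b,Rt(azs[k+1])),b.round(3))
E
```

```text
[ 0.0417 -0.857  -0.7692 -0.1696  0.      0.    ] [ 0.206 -0.386  0.225]
[ 0.0417 -0.3476 -1.0979 -0.1696  0.      0.    ] [ 0.29  -0.235  0.219]
[ 0.0417  0.2581 -1.1223 -0.1696  0.      0.    ] [ 0.374 -0.084  0.213]
[ 0.0417  0.7924 -0.8356 -0.1696  0.      0.    ] [0.458 0.067 0.206]
[ 0.0417  1.107  -0.3174 -0.1696  0.      0.    ] [0.542 0.218 0.2  ]
```

step_arm(
  targets=[
    [[1,0.01,-0.21,-0.19,-0.04,0,0],[1,0.02,-0.43,-0.38,-0.08,0,0],[1,0.03,-0.64,-0.57,-0.13,0,0],[1,0.04,-0.86,-0.77,-0.17,0,0],[1,0.04,-0.86,-0.77,-0.2,0,0],[1,0.04,-0.86,-0.77,-0.2,0,0],[1,0.04,-0.86,-0.77,-0.2,0,0],[1,0.04,-0.86,-0.77,-0.2,0,0],[1,0.04,-0.86,-0.77,-0.2,0,0],[1,0.04,-0.86,-0.77,-0.2,0,0]],
  ],
  squeeze=60,
)

```text
t: 4.9
eef_pos: [0.2054, -0.3853, 0.2251]
tool_rot: [-0.644, -0.292, 0.644, -0.291]
ft_force: [-0.3, -0.7, 0.6]
gripper_width: 0.0849
```

step_arm(
  targets=[
    [[1,0.01,-0.05,-0.25,-0.04,0,0],[1,0.02,-0.1,-0.5,-0.08,0,0],[1,0.03,-0.15,-0.75,-0.13,0,0],[1,0.04,-0.21,-1,-0.17,0,0],[1,0.04,-0.21,-1,-0.21,0,0],[1,0.04,-0.21,-1,-0.25,0,0],[1,0.04,-0.21,-1,-0.29,0,0],[1,0.04,-0.21,-1,-0.33,0,0],[1,0.04,-0.21,-1,-0.37,0,0],[1,0.04,-0.21,-1,-0.4,0,0]],
  ],
)

```text
t: 5.9
eef_pos: [0.2808, -0.2517, 0.2193]
tool_rot: [0.348, 0.615, -0.348, 0.615]
ft_force: [-0.2, 0.4, 0.0]
gripper_width: 0.0854
```

```bash
python3 - <<'E'
from plan import *
from bench import sensors
o=sensors.observe();p=o['eef_pos'];R=Rn.from_quat(o['tool_rot']).as_matrix()
end=np.array([.542,.218,.2]);d=end-p
print(p,R.round(3),np.arctan2(R[1,2],R[0,2]))
print(row(p,R,end,Rt(-.255)))
R2=Rt(-.255);print(R2.T@d/.15)
E
```

```text
[ 0.28079296 -0.25165565  0.21925537] [[-0.     0.857  0.515]
 [ 0.     0.515 -0.857]
 [-1.    -0.    -0.   ]] -1.0297372465727317
[ 0.1285  3.1053 -1.7869 -0.2466 -0.     -0.    ]
[0.12836913 3.46904541 0.89527992]
```

step_arm(
  targets=[
    [[1,0.0,0.1,-0.06,0,0,0],[1,0.0,0.23,-0.13,0,0,0],[1,0.0,0.36,-0.21,0,0,0],[1,0,0.5,-0.29,0,0,0],[1,0,0.63,-0.37,0,0,0],[1,0,0.76,-0.44,0,0,0],[1,0,0.88,-0.51,0,0,0],[1,0,1,-0.58,0,0,0],[1,0,1,-0.58,0,0,0],[1,0,1,-0.58,0,0,0]],
  ],
)

```text
t: 6.9
eef_pos: [0.3652, -0.1001, 0.2192]
tool_rot: [0.349, 0.615, -0.349, 0.615]
ft_force: [-0.2, -0.4, -0.2]
gripper_width: 0.0856
```

step_arm(
  targets=[
    [[1,0.0,0.15,-0.09,0,0,0],[1,0.0,0.3,-0.17,0,0,0],[1,0.0,0.45,-0.26,0,0,0],[1,0,0.6,-0.35,0,0,0],[1,0,0.75,-0.44,0,0,0],[1,0,0.9,-0.52,0,0,0],[1,0,1,-0.58,0,0,0],[1,0,1,-0.58,0,0,0],[1,0,1,-0.58,0,0,0],[1,0,1,-0.58,0,0,0]],
  ],
)

```text
t: 7.9
eef_pos: [0.4494, 0.0505, 0.2193]
tool_rot: [0.35, 0.615, -0.35, 0.615]
ft_force: [0.2, -0.5, 0.4]
gripper_width: 0.0852
```

step_arm(
  targets=[
    [[1,0.0,0.15,-0.09,-0.04,0,0],[1,0.0,0.3,-0.17,-0.08,0,0],[1,0.0,0.45,-0.26,-0.12,0,0],[1,0,0.6,-0.35,-0.16,0,0],[1,0,0.75,-0.44,-0.2,0,0],[1,0,0.9,-0.52,-0.2466,0,0],[1,0.13,1,-0.6,-0.2466,0,0],[1,0.13,1,-0.6,-0.2466,0,0],[1,0.13,1,-0.6,-0.2466,0,0],[1,0.13,1,-0.6,-0.2466,0,0]],
  ],
)

```text
t: 8.9
eef_pos: [0.5326, 0.2045, 0.2007]
tool_rot: [0.092, 0.701, -0.092, 0.701]
ft_force: [-0.8, 0.6, 0.8]
gripper_width: 0.0857
```

```bash
python3 - <<'E'
from plan import *
from h import *
o=sensors.observe();p=o['eef_pos'];R=Rn.from_quat(o['tool_rot']).as_matrix()
print(p,o['joints'].round(2),np.arctan2(R[1,2],R[0,2]))
for e in ([.542,.218,.09],[.542,.218,.031]): print(row(p,R,e,Rt(-.255)))
s=snapshot('side');save(s,'s1.png',(250,120,400,240),5)
E
```

```text
[0.53257339 0.20450141 0.2006516 ] [ 0.3   0.37  1.5  -0.    1.27 -1.01] -0.26037810645785303
[ 7.377e-01  1.029e-01  3.690e-02 -1.700e-03  3.000e-04 -1.000e-04]
[ 1.1311e+00  1.0270e-01  3.6600e-02 -1.7000e-03  3.0000e-04 -1.0000e-04]
```

View pics/s1.png

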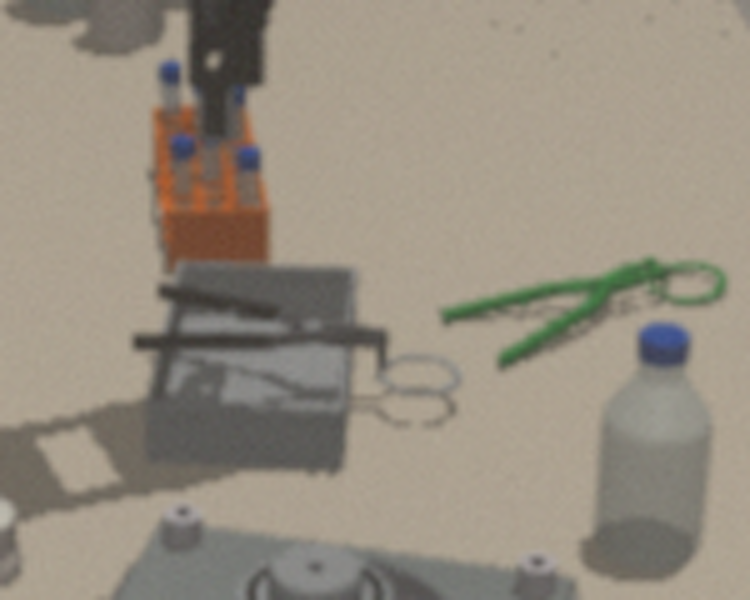

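step_arm(
  targets=[
    [[1,0.1,0.1,0.037,-0.0017,0,0],[1,0.25,0.1,0.037,-0.0017,0,0],[1,0.4,0.1,0.037,-0.0017,0,0],[1,0.5,0.1,0.037,-0.0017,0,0],[1,0.6,0.1,0.037,-0.0017,0,0],[1,0.7,0.1,0.037,-0.0017,0,0],[1,0.8,0.1,0.037,-0.0017,0,0],[1,0.9,0.1,0.037,-0.0017,0,0],[1,1,0.1,0.037,-0.0017,0,0],[1,1,0.1,0.037,-0.0017,0,0]],
  ],
)

```text
t: 9.95
eef_pos: [0.5407, 0.2183, 0.0474]
tool_rot: [0.089, 0.703, -0.09, 0.7]
ft_force: [0.3, 0.1, -0.1]
gripper_width: 0.0853
```

```bash
python3 - <<'E'
from plan import *
from h import *
o=sensors.observe();p=o['eef_pos'];R=Rn.from_quat(o['tool_rot']).as_matrix()
print(p,o['ft_force'],np.arctan2(R[1,2],R[0,2]))
print(row(p,R,[.542,.218,.028],Rt(-.255)))
s=snapshot('top');save(s,'t2.png',(215,145,315,240),6)
E
```

```text
[0.54069475 0.21828997 0.047384  ] [ 0.31977814  0.105729   -0.05318541] -0.25376082698023844
[ 0.1292  0.0006  0.0093  0.0004 -0.0009  0.0006]
```

View pics/t2.png

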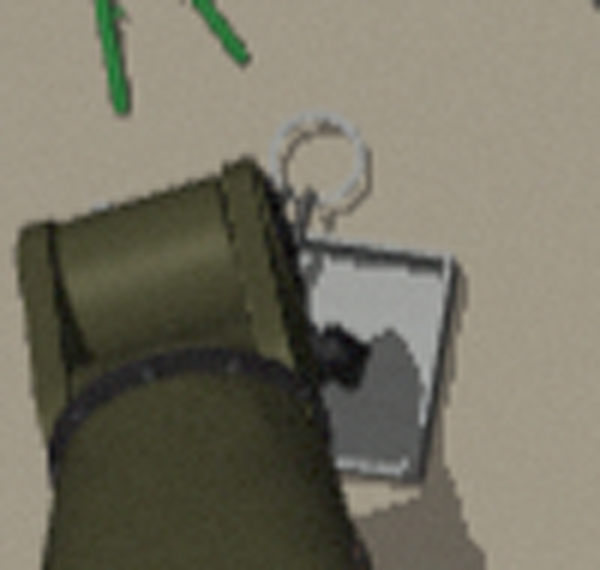

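The pliers are still undisturbed and one finger shows clear outside the right handle, so I'll lower the last bit and close.

step_arm(
  targets=[
    [[1,0.03,0,0,0,0,0],[1,0.06,0,0.0,0,0,0],[1,0.1,0,0.005,0,0,0],[1,0.13,0,0.005,0,0,0],[0.5,0.13,0,0.005,0,0,0],[0.3,0.13,0,0.005,0,0,0],[0.1,0.13,0,0.005,0,0,0],[-0.1,0.13,0,0.005,0,0,0],[-0.4,0.13,0,0.005,0,0,0],[-1,0.13,0,0.005,0,0,0]],
  ],
  squeeze=60,
)

```text
t: 11.0
eef_pos: [0.5435, 0.2191, 0.0326]
tool_rot: [0.09, 0.7, -0.089, 0.703]
ft_force: [-4.0, 0.0, 17.1]
gripper_width: 0.0321
```

step_arm(
  targets=[
    [[-1,0,0,0,0,0,0],[-1,0,0,0,0,0,0],[-1,0,0,0,0,0,0],[-1,0,0,0,0,0,0],[-1,0,0,0,0,0,0],[-1,0,0,0,0,0,0],[-1,0,0,0,0,0,0],[-1,0,0,0,0,0,0],[-1,0,0,0,0,0,0],[-1,0,0,0,0,0,0]],
  ],
)

```text
t: 12.0
eef_pos: [0.5435, 0.219, 0.0326]
tool_rot: [0.09, 0.7, -0.089, 0.703]
ft_force: [-3.8, 0.3, 17.2]
gripper_width: 0.0321
```

step_arm(
  targets=[
    [[-1,-0.03,0,0,0,0,0],[-1,-0.08,0,0,0,0,0],[-1,-0.16,0,0,0,0,0],[-1,-0.28,0,0,0,0,0],[-1,-0.4,0,0,0,0,0],[-1,-0.55,0,0,0,0,0],[-1,-0.7,0,-0.1,0,0,0],[-1,-0.85,0,-0.2,0,0,0],[-1,-1,0,-0.3,0,0,0],[-1,-1,0,-0.3,0,0,0]],
  ],
)

```text
t: 13.0
eef_pos: [0.4988, 0.2305, 0.1841]
tool_rot: [0.09, 0.7, -0.088, 0.703]
ft_force: [0.9, 0.0, -2.4]
gripper_width: 0.0319
```

```bash
python3 - <<'E'
from plan import *
from h import *
o=sensors.observe();p=o['eef_pos'];R=Rn.from_quat(o['tool_rot']).as_matrix()
print(o['t'],p,o['ft_force'],o['gripper_width'],R.round(3).tolist(),np.arctan2(R[1,2],R[0,2]))
a=-.42
e=np.array([.553-.115*np.cos(a),-.25-.115*np.sin(a),.2]);print(e,row(p,R,e,Rt(a)))
s=snapshot('side');t=snapshot('top')
A=cv2.resize(s['frame'][90:210,240:400,::-1],None,fx=2.5*2,fy=2.5*2,interpolation=cv2.INTER_CUBIC)[:,:]
cv2.imwrite('pics/s3.png',A[:600,:800])
E
```

```text
13.0 [0.49877337 0.23051981 0.18406455] [ 0.87417759  0.01888133 -2.35335296] 0.031902869868945014 [[0.005, 0.25, 0.968], [0.002, 0.968, -0.25], [-1.0, 0.003, 0.004]] -0.25288839100055693
[ 0.44799477 -0.20310755  0.2       ] [-1.1340e-01 -2.8833e+00  3.9600e-01  5.3200e-02  1.2000e-03 -1.1000e-03]
```

View pics/s3.png

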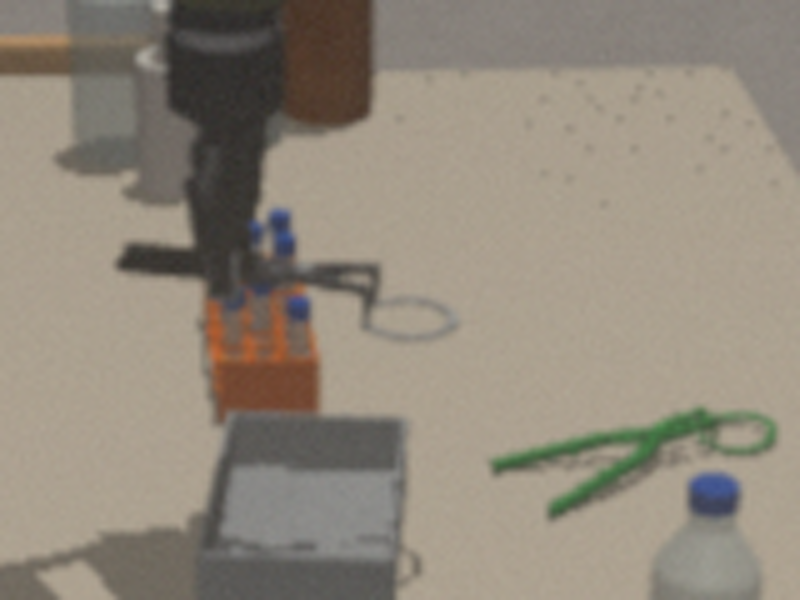

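The pliers are held level in the side crop: handles at (120,258), elbow at (378,268) and the spread ring around (410,318). The tray is empty and the other things are where they were. Next I'll carry it over the spindle.

step_arm(
  targets=[
    [[-1,-0.03,-0.05,0,0,0,0],[-1,-0.06,-0.15,0,0,0,0],[-1,-0.09,-0.28,0,0,0,0],[-1,-0.12,-0.4,0,0.01,0.001,-0.001],[-1,-0.15,-0.52,0,0.01,0.001,-0.001],[-1,-0.15,-0.64,0,0.02,0.001,-0.001],[-1,-0.15,-0.76,0,0.02,0.001,-0.001],[-1,-0.15,-0.88,0,0.02,0.001,-0.001],[-1,-0.15,-1,0,0.02,0.001,-0.001],[-1,-0.15,-1,0,0.02,0.001,-0.001]],
  ],
)

```text
t: 14.1
eef_pos: [0.4606, 0.0823, 0.2029]
tool_rot: [0.112, 0.699, -0.114, 0.697]
ft_force: [0.3, 0.3, -1.9]
gripper_width: 0.0319
```

step_arm(
  targets=[
    [[-1,0,-0.1,0.02,0,0,0],[-1,0,-0.2,0.04,0,0,0],[-1,0,-0.3,0.06,0,0,0],[-1,0,-0.4,0.08,0.01,0,0],[-1,0,-0.52,0.1,0.01,0,0],[-1,0,-0.64,0.12,0.02,0,0],[-1,0,-0.76,0.15,0.03,0,0],[-1,0,-0.88,0.17,0.034,0,0],[-1,0,-1,0.2,0.034,0,0],[-1,0,-1,0.2,0.034,0,0]],
  ],
)

```text
t: 15.1
eef_pos: [0.4428, -0.0689, 0.2032]
tool_rot: [0.149, 0.692, -0.151, 0.69]
ft_force: [0.4, 0.3, -1.1]
gripper_width: 0.0323
```

```bash
python3 - <<'E'
from plan import *
from h import *
o=sensors.observe();p=o['eef_pos'];R=Rn.from_quat(o['tool_rot']).as_matrix()
print(o['t'],p,o['ft_force'],o['gripper_width'],R.round(3).tolist(),np.arctan2(R[1,2],R[0,2]))
a=-.42
e=np.array([.553-.115*np.cos(a),-.25-.115*np.sin(a),.2]);print(e,row(p,R,e,Rt(a)))
E
```

```text
15.1 [ 0.44276967 -0.06890689  0.20321503] [ 0.36034914  0.31859785 -1.07654525] 0.032342447359639495 [[-0.004, 0.414, 0.91], [-0.002, 0.91, -0.414], [-1.0, -0.004, -0.003]] -0.4265568783596009
[ 0.44799477 -0.20310755  0.2       ] [ 0.0234 -0.8     0.4019 -0.0021 -0.0009  0.0012]
```

step_arm(
  targets=[
    [[-1,0,-0.1,0.05,0,0,0],[-1,0,-0.2,0.1,0,0,0],[-1,0,-0.3,0.15,0,0,0],[-1,0,-0.4,0.2,0,0,0],[-1,0,-0.5,0.25,0,0,0],[-1,0,-0.6,0.3,0,0,0],[-1,0,-0.7,0.35,0,0,0],[-1,0,-0.8,0.4,0,0,0],[-1,0,-0.8,0.4,0,0,0],[-1,0,-0.8,0.4,0,0,0]],
  ],
)

```text
t: 16.1
eef_pos: [0.4484, -0.2012, 0.2033]
tool_rot: [0.148, 0.693, -0.15, 0.69]
ft_force: [-0.4, -0.7, -1.3]
gripper_width: 0.0323
```

```bash
python3 - <<'E'
from plan import *
from h import *
s=snapshot('side');t=snapshot('top')
o=sensors.observe();p=o['eef_pos'];R=Rn.from_quat(o['tool_rot']).as_matrix()
print(o['t'],p,o['ft_force'],o['gripper_width'],R.round(4).tolist(),np.arctan2(R[1,2],R[0,2]))
np.savez('v1.npz',s=s['frame'],t=t['frame'])
A=cv2.resize(s['frame'][185:285,260:360,::-1],(600,600),interpolation=cv2.INTER_CUBIC)
B=cv2.resize(t['frame'][150:250,350:450,::-1],(600,600),interpolation=cv2.INTER_CUBIC)
cv2.imwrite('pics/s4.png',cv2.resize(A,(600,600)));cv2.imwrite('pics/t4.png',B)
for n in('ring_centre','spindle_groove'):
    print(n,pinpoint('side',n)[:2],pinpoint('top',n)[:2])
E
```

```text
16.2 [ 0.44840744 -0.20083366  0.20341072] [-0.35975265  0.34197238 -1.8393708 ] 0.03201152651142262 [[-0.004, 0.4106, 0.9118], [-0.0019, 0.9118, -0.4106], [-1.0, -0.0034, -0.0029]] -0.4231634095465156
ring_centre [{'centre': [312.4, 218.5], 'score': 0.87}, {'centre': [388.3, 178.1], 'score': 0.52}] [{'centre': [227.0, 114.0], 'score': 0.59}, {'centre': [406.7, 192.0], 'score': 0.44}]
spindle_groove [{'centre': [316.0, 235.3], 'score': 0.94}] [{'centre': [388.8, 202.7], 'score': 0.71}, {'centre': [398.5, 194.8], 'score': 0.66}]
```

View pics/s4.png

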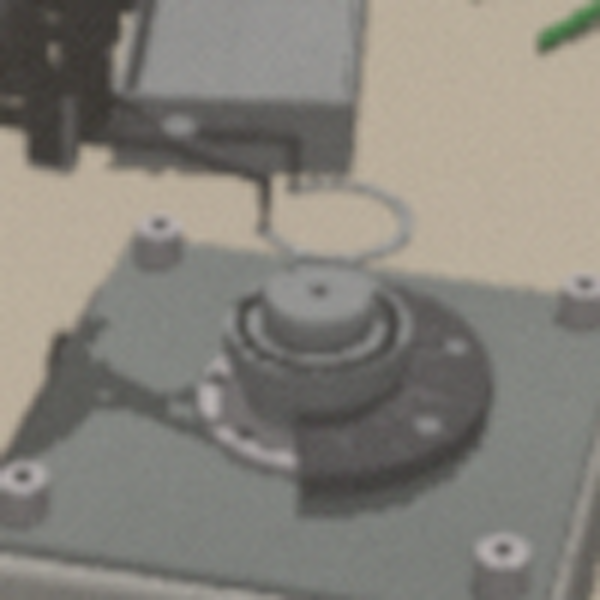

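View pics/t4.png

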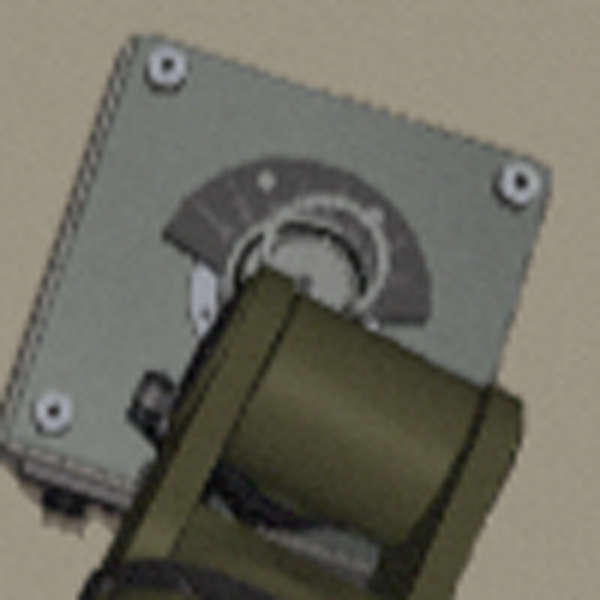

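The side crop has the ring at about (336,220) and the spindle end at (319,290). In the top crop the ring is at about (327,257) and the spindle dot at (308,281). The ring hangs ahead of and above the spindle. I'll fit both circles in both views.

```bash
cat > fit.py <<'E'
from h import *
from scipy.optimize import minimize
ref={c:cv2.resize(cv2.imread(f'pics/{c}0.png'),(640,400),interpolation=cv2.INTER_AREA).astype(np.float32) for c in('side','top')}
def samp(im,px): return cv2.remap(im,px[:,0].astype(np.float32),px[:,1].astype(np.float32),cv2.INTER_CUBIC).ravel()
def circ(c,r,a): return np.c_[c[0]+r*np.cos(a),c[1]+r*np.sin(a),np.full(len(a),c[2])]
def gray(s): return cv2.GaussianBlur(cv2.cvtColor(s['frame'],cv2.COLOR_RGB2GRAY).astype(np.float32),(0,0),.6)
def diff(c,s):
    d=np.abs(cv2.GaussianBlur(s['frame'][:,:,::-1].astype(np.float32),(0,0),.7)-cv2.GaussianBlur(ref[c],(0,0),.7)).max(2); return np.minimum(d,40)
def ringcost(X,S,D,az,rng,w=.0293):
    a=az+np.linspace(-rng,rng,90); J=0
    for c in S:
        f=lambda r:samp(D[c],proj(S[c],circ(X,r,a))).mean()
        J-=f(w-.0013)+f(w+.0013)-f(w-.0065)-f(w+.0065)
    return J
def fitring(S,X0,az,rng=2.3):
    D={c:diff(c,S[c]) for c in S}
    best=None
    for dx in(-.006,0,.006):
        for dy in(-.006,0,.006):
            r=minimize(ringcost,np.add(X0,[dx,dy,0]),args=(S,D,az,rng),method='Nelder-Mead',options=dict(initial_simplex=np.add(X0,[dx,dy,0])+.006*np.r_[np.zeros((1,3)),np.eye(3)]))
            if best is None or r.fun<best.fun: best=r
    return best
def fitspin(S,X0,cams,arc):  # top face r=22.5 edge: bright inside, darker outside
    G={c:gray(S[c]) for c in cams}
    def J(X):
        v=0
        for c in cams:
            a=arc[c]; f=lambda r:samp(G[c],proj(S[c],circ(X,r,a))).mean()
            v-=f(.0215)+f(.0205)-f(.0242)-f(.0252)
            q=proj(S[c],X); v+= .5*samp(G[c],q)[0]-.5*samp(G[c],proj(S[c],circ(X,.006,np.linspace(0,6.28,12)))).mean()
        return v
    return min((minimize(J,np.add(X0,[0,0,dz]),method='Nelder-Mead',options=dict(initial_simplex=np.add(X0,[0,0,dz])+.005*np.r_[np.zeros((1,3)),np.eye(3)])) for dz in(-.008,0,.008)),key=lambda r:r.fun)
E
python3 - <<'E'
from fit import *
S={c:snapshot(c) for c in('side','top')}
h={'ring':((315.7,221.7),(404.5,192.8)),'sp':((313.2,233.3),(401.3,196.8))}
X={k:tri([(S['side'],np.array(v[0])),(S['top'],np.array(v[1]))]) for k,v in h.items()}; print(X)
r=fitring(S,X['ring'][0],-.42); print('ring',r.x.round(4),r.fun,[proj(S[c],r.x)[0].round(1) for c in S])
a=np.linspace(0,2*np.pi,100)
q=fitspin(S,X['sp'][0],['side','top'],{'side':a,'top':np.linspace(-1.2,1.6,60)-.0}); print('spin',q.x.round(4),q.fun,[proj(S[c],q.x)[0].round(1) for c in S])
o=[]
for c,(x0,y0) in {'side':(275,200),'top':(365,165)}.items():
    im=cv2.resize(S[c]['frame'][y0:y0+60,x0:x0+65,::-1],None,fx=6,fy=6,interpolation=cv2.INTER_CUBIC)
    for C,rs,col in((r.x,(.0265,.0325),(0,0,255)),(q.x,(.0225,),(0,255,0))):
        for rr in rs:
            p=(proj(S[c],circ(C,rr,a))+.5-[x0,y0])*6-.5
            cv2.polylines(im,[np.round(p).astype(np.int32)],True,col,1)
    o.append(im)
cv2.imwrite('pics/ov.png',np.hstack(o))
E
```

```text
{'ring': (array([ 0.55627253, -0.25166022,  0.19379194]), np.float64(0.08214521581797385)), 'sp': (array([ 0.55023808, -0.24919763,  0.15786396]), np.float64(0.04982065626586518))}
ring [ 0.5578 -0.2493  0.1927] -70.6868667602539 [array([316.3, 221.6]), array([403.6, 192.4])]
spin [ 0.5509 -0.2483  0.1574] -99.09352111816406 [array([313.4, 233.3]), array([401. , 196.6])]
```

View pics/ov.png

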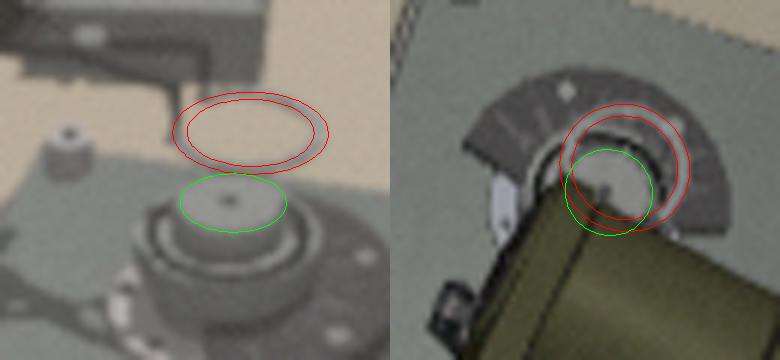

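The overlay fits well. The ring is 6.9 mm too far in +x and 1.0 mm too far in -y, and 35 mm above the spindle end. I'll correct that, level the tool and come down to just above the end.

step_arm(
  targets=[
    [[-1,0,-0.003,-0.01,0,-0.0005,0.0005],[-1,0,-0.006,-0.02,0,-0.001,0.001],[-1,0,-0.01,-0.03,0,-0.002,0.002],[-1,0.03,-0.013,-0.045,0,-0.002,0.002],[-1,0.07,-0.013,-0.045,0,-0.002,0.002],[-1,0.11,-0.013,-0.045,0,-0.002,0.002],[-1,0.15,-0.013,-0.045,0,-0.002,0.002],[-1,0.18,-0.013,-0.045,0,-0.002,0.002],[-1,0.2,-0.013,-0.045,0,-0.002,0.002],[-1,0.2,-0.013,-0.045,0,-0.002,0.002]],
  ],
)

```text
t: 17.5
eef_pos: [0.4412, -0.2004, 0.173]
tool_rot: [0.149, 0.69, -0.148, 0.693]
ft_force: [-0.2, -0.3, -2.5]
gripper_width: 0.0323
```

```bash
cat > meas.py <<'E'
from fit import *
import sys
S={c:snapshot(c) for c in('side','top')}
o=sensors.observe();R=Rn.from_quat(o['tool_rot']).as_matrix()
print(o['t'],o['eef_pos'],o['ft_force'],o['torque'],o['gripper_width'],'xax',R[:,0].round(4),'zax',R[:,2].round(4),R[2,1].round(4))
sp=np.array([.5509,-.2483,.1574])
off=np.array([float(v) for v in sys.argv[2:5]]) if len(sys.argv)>4 else np.array([.1025,-.0475,-.0107])
X0=o['eef_pos']+off
r=fitring(S,X0,-.42); print('ring',r.x.round(4),r.fun,'rel tcp',(r.x-o['eef_pos']).round(4))
a=np.linspace(0,2*np.pi,100)
for cams in(['side'],['top']): # horizontal offsets at known z
    D={c:diff(c,S[c]) for c in cams}; T={c:S[c] for c in cams}
    z=o['eef_pos'][2]-.0107
    q=minimize(lambda v:ringcost([v[0],v[1],z],T,D,-.42,2.3),r.x[:2],method='Nelder-Mead',options=dict(initial_simplex=r.x[:2]+.003*np.array([[0,0],[1,0],[0,1]])));print(cams,'z',round(z,4),q.x.round(4),q.fun)
d=r.x-sp;print('ring-spin',d.round(4),'tool shift /.15 to correct',(R.T@np.r_[-d[:2],0]/.15).round(4))
im=[]
for c,(x0,y0) in {'side':(275,200),'top':(365,165)}.items():
    i=cv2.resize(S[c]['frame'][y0:y0+60,x0:x0+65,::-1],None,fx=6,fy=6,interpolation=cv2.INTER_CUBIC)
    for C,rs,col in((r.x,(.0265,.0325),(0,0,255)),(sp,(.0225,),(0,255,0))):
        for rr in rs:
            p=(proj(S[c],circ(C,rr,a))+.5-[x0,y0])*6-.5
            cv2.polylines(i,[np.round(p).astype(np.int32)],True,col,1)
    im.append(i)
cv2.imwrite('pics/'+sys.argv[1],np.hstack(im))
E
python3 meas.py ov2.png
```

```text
17.6 [ 0.44141009 -0.2005082   0.17356429] [ 0.80354621  0.07896105 -2.02585325] [ 0.02478985  0.05685152 -0.0028159 ] 0.03169463474456617 xax [ 4.5e-03  9.0e-04 -1.0e+00] zax [ 0.9117 -0.4109  0.0038] 0.0027
ring [ 0.5506 -0.2483  0.1636] -57.16107940673828 rel tcp [ 0.1092 -0.0478 -0.01  ]
['side'] z 0.1629 [ 0.5488 -0.2472] -23.27871322631836
['top'] z 0.1629 [ 0.5519 -0.2488] -39.75141906738281
ring-spin [-0.0003 -0.      0.0062] tool shift /.15 to correct [0.     0.0012 0.0019]
```

View pics/ov2.png

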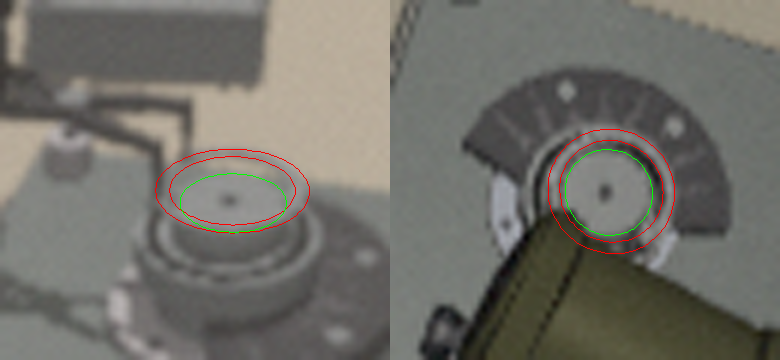

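The ring is concentric with the spindle end in both views, about 6 mm above it. I'll lower slowly through the taper and watch the forces.

step_arm(
  targets=[
    [[-1,0.008,0.0012,0.002,0,0,0],[-1,0.016,0.0012,0.002,0,0,0],[-1,0.024,0.0012,0.002,0,0,0],[-1,0.032,0.0012,0.002,0,0,0],[-1,0.04,0.0012,0.002,0,0,0],[-1,0.047,0.0012,0.002,0,0,0],[-1,0.054,0.0012,0.002,0,0,0],[-1,0.06,0.0012,0.002,0,0,0],[-1,0.066,0.0012,0.002,0,0,0],[-1,0.066,0.0012,0.002,0,0,0]],
  ],
)

```text
t: 18.6
eef_pos: [0.4417, -0.2004, 0.1634]
tool_rot: [0.149, 0.69, -0.148, 0.693]
ft_force: [0.8, 0.6, -1.2]
gripper_width: 0.0323
```

```bash
python3 meas.py ov3.png .1095 -.0478 -.0105; python3 - <<'E'
from fit import *
S={c:snapshot(c) for c in('side','top')}
for cams in (['side','top'],['top']):
    q=fitspin(S,[.5509,-.2483,.1574],cams,{'side':np.linspace(0,6.28,80),'top':np.linspace(-2.4,1.6,80)});print(cams,q.x.round(4),q.fun)
E
```

```text
18.7 [ 0.44172627 -0.20041862  0.16358633] [ 0.72920258  0.57947989 -1.37758372] [0.05082742 0.00080172 0.00565613] 0.03217639984264269 xax [ 0.0044  0.001  -1.    ] zax [ 0.9117 -0.4109  0.0036] 0.0028
ring [ 0.551  -0.248   0.1551] -73.24555206298828 rel tcp [ 0.1093 -0.0476 -0.0085]
['side'] z 0.1529 [ 0.5504 -0.2447] -26.263797760009766
['top'] z 0.1529 [ 0.5521 -0.2485] -48.6738166809082
ring-spin [ 0.0001  0.0003 -0.0023] tool shift /.15 to correct [-0.     -0.0023  0.0002]
['side', 'top'] [ 0.5494 -0.2468  0.1571] -91.64828491210938
['top'] [ 0.5522 -0.2497  0.143 ] -63.26107406616211
```

step_arm(
  targets=[
    [[-1,0.003,0,0,0,0,0],[-1,0.006,0,0,0,0,0],[-1,0.009,0,0,0,0,0],[-1,0.012,0,0,0,0,0],[-1,0.015,0,0,0,0,0],[-1,0.018,0,0,0,0,0],[-1,0.021,0,0,0,0,0],[-1,0.024,0,0,0,0,0],[-1,0.027,0,0,0,0,0],[-1,0.027,0,0,0,0,0]],
  ],
)

```text
t: 19.8
eef_pos: [0.4417, -0.2004, 0.1594]
tool_rot: [0.149, 0.69, -0.148, 0.693]
ft_force: [-0.5, -1.2, -1.4]
gripper_width: 0.0321
```

```bash
python3 meas.py ov4.png .1095 -.0478 -.0105
```

```text
19.9 [ 0.44171268 -0.2004249   0.159518  ] [ 0.43365093 -0.93412194 -1.8180915 ] [ 0.044741    0.02382184 -0.00689022] 0.03204447751033508 xax [ 0.0044  0.0011 -1.    ] zax [ 0.9117 -0.4109  0.0036] 0.0028
ring [ 0.5511 -0.2484  0.1513] -68.05137634277344 rel tcp [ 0.1094 -0.048  -0.0082]
['side'] z 0.1488 [ 0.5501 -0.2446] -24.38597297668457
['top'] z 0.1488 [ 0.5524 -0.249 ] -46.944175720214844
ring-spin [ 0.0002 -0.0001 -0.0061] tool shift /.15 to correct [-0.      0.0001 -0.0015]
```

View pics/ov4.png

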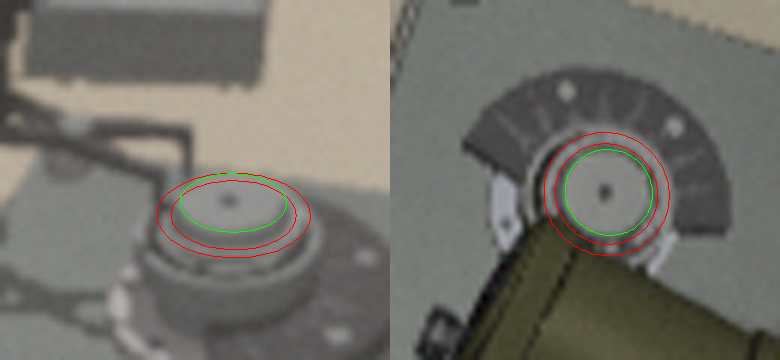

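The ring is around the spindle and no force shows. I'll continue down.

step_arm(
  targets=[
    [[-1,0.004,0,0,0,0,0],[-1,0.008,0,0,0,0,0],[-1,0.012,0,0,0,0,0],[-1,0.016,0,0,0,0,0],[-1,0.02,0,0,0,0,0],[-1,0.024,0,0,0,0,0],[-1,0.028,0,0,0,0,0],[-1,0.031,0,0,0,0,0],[-1,0.034,0,0,0,0,0],[-1,0.034,0,0,0,0,0]],
  ],
)

```text
t: 20.9
eef_pos: [0.4417, -0.2004, 0.1544]
tool_rot: [0.149, 0.69, -0.148, 0.693]
ft_force: [0.5, -0.2, -1.7]
gripper_width: 0.0319
```

step_arm(
  targets=[
    [[-1,0.001,0,0,0,0,0],[-1,0.002,0,0,0,0,0],[-1,0.003,0,0,0,0,0],[-1,0.004,0,0,0,0,0],[-1,0.005,0,0,0,0,0],[-1,0.006,0,0,0,0,0],[-1,0.007,0,0,0,0,0],[-1,0.007,0,0,0,0,0],[-1,0.007,0,0,0,0,0],[-1,0.007,0,0,0,0,0]],
  ],
)

```text
t: 21.9
eef_pos: [0.4418, -0.2004, 0.1534]
tool_rot: [0.149, 0.69, -0.148, 0.693]
ft_force: [-0.1, -0.3, -1.5]
gripper_width: 0.032
```

```bash
python3 meas.py ov5.png .1095 -.0478 -.0105
```

```text
22.0 [ 0.4417585  -0.20041572  0.15337601] [-0.4221735  -0.59425162 -2.73583764] [-0.01904721  0.02439662  0.04375086] 0.0322301508207763 xax [ 0.0044  0.001  -1.    ] zax [ 0.9117 -0.4109  0.0036] 0.0027
ring [ 0.5515 -0.2487  0.1467] -60.410362243652344 rel tcp [ 0.1097 -0.0483 -0.0067]
['side'] z 0.1427 [ 0.5515 -0.2427] -20.214527130126953
['top'] z 0.1427 [ 0.5526 -0.2496] -40.646690368652344
ring-spin [ 0.0006 -0.0004 -0.0107] tool shift /.15 to correct [-0.      0.001  -0.0047]
```

step_arm(
  targets=[
    [[-1,0.001,0,-0.001,0,0,0],[-1,0.002,0,-0.001,0,0,0],[-1,0.003,0,-0.002,0,0,0],[-1,0.004,0,-0.002,0,0,0],[-1,0.005,0,-0.002,0,0,0],[-1,0.006,0,-0.002,0,0,0],[-1,0.007,0,-0.002,0,0,0],[-1,0.008,0,-0.002,0,0,0],[-1,0.008,0,-0.002,0,0,0],[-1,0.008,0,-0.002,0,0,0]],
  ],
)

```text
t: 23.0
eef_pos: [0.4415, -0.2003, 0.1521]
tool_rot: [0.149, 0.69, -0.148, 0.693]
ft_force: [-0.7, -0.7, -2.1]
gripper_width: 0.0322
```

```bash
python3 -c "
from bench import sensors
o=sensors.observe();print(o['t'],o['eef_pos'],o['ft_force'],o['torque'])"
```

```text
23.0 [ 0.44147891 -0.200293    0.15214956] [-0.66463316 -0.65866743 -2.12459289] [0.01797942 0.02474183 0.01577618]
```

step_arm(
  targets=[
    [[-1,0.001,0,0,0,0,0],[-1,0.002,0,0,0,0,0],[-1,0.003,0,0,0,0,0],[-1,0.004,0,0,0,0,0],[-1,0.005,0,0,0,0,0],[-1,0.006,0,0,0,0,0],[-1,0.007,0,0,0,0,0],[-1,0.008,0,0,0,0,0],[-1,0.008,0,0,0,0,0],[-1,0.008,0,0,0,0,0]],
  ],
)

```text
t: 24.0
eef_pos: [0.4415, -0.2003, 0.151]
tool_rot: [0.149, 0.69, -0.148, 0.693]
ft_force: [-0.2, 0.7, -1.1]
gripper_width: 0.0322
```

```bash
python3 meas.py ov6.png .1095 -.0478 -.0085
```

```text
24.1 [ 0.44150197 -0.20031766  0.15098422] [-0.00602774  0.52694577 -2.20600583] [-0.0091593  -0.01544502 -0.00779464] 0.03201671171765903 xax [ 0.0045  0.001  -1.    ] zax [ 0.9117 -0.4109  0.0037] 0.0027
ring [ 0.5517 -0.2491  0.1436] -59.077369689941406 rel tcp [ 0.1102 -0.0488 -0.0074]
['side'] z 0.1403 [ 0.5515 -0.2445] -18.52597427368164
['top'] z 0.1403 [ 0.5527 -0.2499] -40.91329574584961
ring-spin [ 0.0008 -0.0008 -0.0138] tool shift /.15 to correct [-0.      0.0025 -0.0072]
```

View pics/ov6.png

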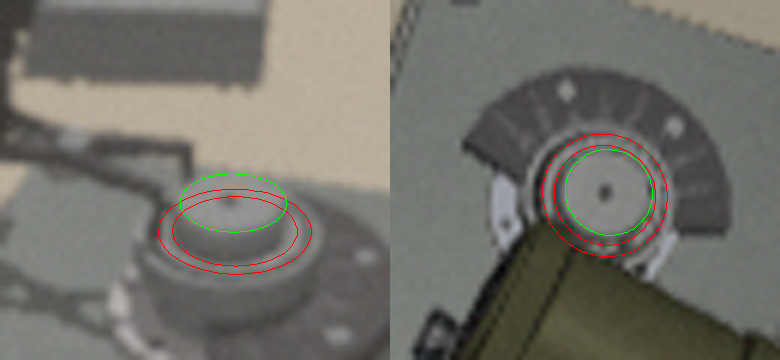

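step_arm(
  targets=[
    [[-1,0.001,0,-0.001,0,0,0],[-1,0.002,0,-0.002,0,0,0],[-1,0.003,0,-0.002,0,0,0],[-1,0.004,0,-0.002,0,0,0],[-1,0.005,0,-0.002,0,0,0],[-1,0.006,0,-0.002,0,0,0],[-1,0.007,0,-0.002,0,0,0],[-1,0.007,0,-0.002,0,0,0],[-1,0.007,0,-0.002,0,0,0],[-1,0.007,0,-0.002,0,0,0]],
  ],
)

```text
t: 25.1
eef_pos: [0.4412, -0.2002, 0.1499]
tool_rot: [0.149, 0.69, -0.148, 0.693]
ft_force: [0.4, 0.0, 0.4]
gripper_width: 0.0323
```

```bash
python3 -c "
from bench import sensors
o=sensors.observe();print(o['t'],o['eef_pos'],o['ft_force'],o['torque'],o['tool_rot'])"
```

```text
25.1 [ 0.44123873 -0.20017944  0.14993224] [0.43167875 0.01030042 0.3728608 ] [-0.04290581 -0.07093354 -0.01773671] [ 0.14926515  0.68985901 -0.14789819  0.69277744]
```

step_arm(
  targets=[
    [[-1,0.001,0,0,0,0,0],[-1,0.002,0,0,0,0,0],[-1,0.003,0,0,0,0,0],[-1,0.003,0,0,0,0,0],[-1,0.003,0,0,0,0,0],[-1,0.003,0,0,0,0,0],[-1,0.003,0,0,0,0,0],[-1,0.003,0,0,0,0,0],[-1,0.003,0,0,0,0,0],[-1,0.003,0,0,0,0,0]],
  ],
)

```text
t: 26.1
eef_pos: [0.4412, -0.2002, 0.1495]
tool_rot: [0.149, 0.69, -0.148, 0.693]
ft_force: [-1.1, 1.4, 1.3]
gripper_width: 0.0324
```

```bash
python3 meas.py ov7.png .1100 -.0483 -.0075; python3 -c "
from bench import sensors
o=sensors.observe();print(o['t'],o['eef_pos'],o['ft_force'],o['torque'],o['tool_rot'])"
```

```text
26.2 [ 0.44121984 -0.20016586  0.14946605] [-1.6242322   1.33126188  0.78867433] [ 0.0663399  -0.00607104  0.02896111] 0.032062001930504944 xax [ 0.0044  0.0011 -1.    ] zax [ 0.9117 -0.4109  0.0036] 0.0028
ring [ 0.5516 -0.2491  0.1435] -59.416481018066406 rel tcp [ 0.1103 -0.0489 -0.0059]
['side'] z 0.1388 [ 0.5516 -0.242 ] -18.27143096923828
['top'] z 0.1388 [ 0.553  -0.2501] -41.574337005615234
ring-spin [ 0.0007 -0.0008 -0.0139] tool shift /.15 to correct [-0.      0.0028 -0.0061]
26.2 [ 0.44121984 -0.20016586  0.14946605] [-1.6242322   1.33126188  0.78867433] [ 0.0663399  -0.00607104  0.02896111] [ 0.14928548  0.68987903 -0.14790472  0.69275173]
```

A light contact of about 3 N shows, with a small rearward side force that suggests the ring sits a little too far forward. I'll recentre, then check whether the support is the bearing.

step_arm(
  targets=[
    [[-1,0,0.001,-0.001,0,0,0],[-1,0,0.001,-0.002,0,0,0],[-1,0,0.002,-0.003,0,0,0],[-1,0,0.002,-0.004,0,0,0],[-1,0,0.002,-0.005,0,0,0],[-1,0,0.002,-0.005,0,0,0],[-1,0,0.002,-0.005,0,0,0],[-1,0,0.002,-0.005,0,0,0],[-1,0,0.002,-0.005,0,0,0],[-1,0,0.002,-0.005,0,0,0]],
  ],
)

```text
t: 27.2
eef_pos: [0.4407, -0.1996, 0.1495]
tool_rot: [0.149, 0.69, -0.148, 0.693]
ft_force: [0.6, -0.2, 0.0]
gripper_width: 0.0319
```

```bash
python3 -c "
from h import *
F=[];
for i in range(3):
    snapshot('side');o=sensors.observe();F.append(np.r_[o['ft_force'],o['torque']])
print(o['t'],o['eef_pos'],np.mean(F,0).round(3),o['joint_torque'].round(2),o['gripper_width'])"
```

```text
27.35 [ 0.44069856 -0.19959766  0.14949112] [ 1.516 -1.065  0.312 -0.109 -0.389 -0.008] [-1.000e-02 -4.665e+01 -3.157e+01 -5.000e-02  4.700e-01 -1.000e-02] 0.03211281514390008
```

step_arm(
  targets=[
    [[-1,-0.003,0,0,0,0,0],[-1,-0.006,0,0,0,0,0],[-1,-0.009,0,0,0,0,0],[-1,-0.012,0,0,0,0,0],[-1,-0.012,0,0,0,0,0],[-1,-0.012,0,0,0,0,0],[-1,-0.012,0,0,0,0,0],[-1,-0.012,0,0,0,0,0],[-1,-0.012,0,0,0,0,0],[-1,-0.012,0,0,0,0,0]],
  ],
)

```text
t: 28.35
eef_pos: [0.4406, -0.1996, 0.1512]
tool_rot: [0.149, 0.69, -0.148, 0.693]
ft_force: [0.3, -0.5, -1.0]
gripper_width: 0.0319
```

```bash
python3 meas.py ov8.png .1102 -.0488 -.0085; cat > force.py <<'E'
from h import *
F=[]
for i in range(5):
    snapshot('side');o=sensors.observe();F.append(np.r_[o['ft_force'],o['torque']])
print(o['t'],o['eef_pos'],np.mean(F,0).round(3),np.std(F,0).round(2),o['gripper_width'])
E
python3 force.py
```

```text
28.45 [ 0.4406331  -0.19957329  0.15122458] [-0.29456314  0.40716293 -1.95091974] [-0.01399153  0.00381243 -0.03934183] 0.03195848915120363 xax [ 0.0043  0.0011 -1.    ] zax [ 0.9117 -0.4109  0.0035] 0.0028
ring [ 0.5504 -0.2484  0.1446] -51.43172073364258 rel tcp [ 0.1098 -0.0488 -0.0067]
['side'] z 0.1405 [ 0.5503 -0.2425] -14.369180679321289
['top'] z 0.1405 [ 0.5515 -0.2492] -37.40448760986328
ring-spin [-0.0005 -0.0001 -0.0128] tool shift /.15 to correct [0.     0.0016 0.0026]
28.7 [ 0.4406523  -0.19957666  0.15125464] [-0.4    0.124 -1.538  0.015  0.011  0.014] [0.28 0.43 0.17 0.04 0.03 0.04] 0.03173118543157664
```

Lifted 1.7 mm, the side force is about zero, so the ring hangs free around the spindle and the earlier side load was friction on the bearing. I'll set it down again gently.

step_arm(
  targets=[
    [[-1,0.002,0,0.001,0,0,0],[-1,0.004,0,0.001,0,0,0],[-1,0.006,0,0.001,0,0,0],[-1,0.008,0,0.001,0,0,0],[-1,0.01,0,0.001,0,0,0],[-1,0.012,0,0.001,0,0,0],[-1,0.013,0,0.001,0,0,0],[-1,0.013,0,0.001,0,0,0],[-1,0.013,0,0.001,0,0,0],[-1,0.013,0,0.001,0,0,0]],
  ],
)

```text
t: 29.7
eef_pos: [0.4408, -0.1997, 0.1494]
tool_rot: [0.149, 0.69, -0.148, 0.693]
ft_force: [-1.5, 0.4, 1.4]
gripper_width: 0.0324
```

```bash
python3 force.py
```

```text
29.95 [ 0.44081317 -0.19968062  0.14934405] [-1.325  0.562  1.489  0.05  -0.002  0.021] [0.5  0.55 0.28 0.03 0.04 0.03] 0.032139652696374796
```

```bash
python3 - <<'E'
from fit import *
for c,B in {'top':{'bottle':(305,115,335,150),'rack':(138,190,210,222),'green':(215,100,260,165),'driver':(455,185,472,247)},'side':{'pot':(235,218,256,238),'bottle':(365,183,395,232)}}.items():
    s=snapshot(c);d=diff(c,s)
    for n,(a,b,e,f) in B.items(): print(c,n,d[b:f,a:e].mean().round(1),(d[b:f,a:e]>25).sum())
o=sensors.observe();print(o['t'],o['eef_pos'],o['ft_force'],o['gripper_width'])
bot.finish_job()
E
```

```text
top bottle 3.6 0
top rack 3.7 0
top green 4.1 0
top driver 3.7 0
side pot 11.8 75
side bottle 7.8 0
30.05 [ 0.44081674 -0.19967074  0.14931576] [-1.81845092 -0.43539954  1.29353061] 0.032437533590366927
the job is handed in; nothing more can be done
```

I gripped the dark pliers by both handles and squeezed them to the stop. I then lowered the spread circlip over the spindle until it rested on the bearing, and handed in at 30 s. The pliers are still held and squeezed. The green look-alike was left alone.

**What the last checks showed**
- **Squeeze:** the finger opening stayed at 32 mm all the way from the tray to the hand-in. That is past the 35 mm given for the stop.
- **Fit:** lifted 1.7 mm, the ring showed almost no side force and was within about 0.5 mm of the spindle axis. Set down again, it rests with about 3 N upward and 1.4 N sideways. I took the side force as friction on the bearing.
- **Other things:** bottle, tube rack, screwdriver and the green pliers match the first pictures. The spot around the grease pot had changed pixels in the side view. I think that is the arm or its shadow, but I did not check it.

**What disagreed or stayed unproven**
- **Height:** the camera fit put the ring about 1 mm above the groove, while the arm's own position put it about 2 mm below. I relied on the contact force to say it had reached the bearing.
- **Flatness:** I inferred that the ring lies flat from the levelled tool and did not measure it. About 0.01 rad of tilt is possible.

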